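# Knock a stuck specimen block up out of its mould

## Task

The amber resin specimen block is stuck in the pocket of the aluminium moulding stand. Take the red C-shaped knock-out tool by its black grip, feel with its pin from below for the hole in the pocket's floor, and push the block up, never pressing harder than about 40 N, until roughly half of it stands clear of the stand's top; then draw the pin out, stand the tool upright on the bench clear of the stand and let go. Lift the block out and set it down gently, upright, in the blue tray, leaving the tray, flask and jar where they are.

Things in the scene. Friction and masses are not known exactly. Their poses are not given: they have to be found in the camera images.
- stand: Aluminium moulding stand, fixed to the bench. Origin on the bench top straight below the pocket's centre; z up. A block 58 mm along x and 118 mm along y, from 62 to 94 mm above the bench, on two side walls (14 mm thick, 90 mm clear between them) whose blue foot flanges, 8 mm high, reach 93 mm to either side along y.
- pocket_mouth (a point): Centre of the round pocket's open top, 94 mm above the bench. The pocket is 37.5 mm wide and 26 mm deep. Four sprung pads in its wall, 12 to 24 mm above its floor, nip the specimen block: pushing it up takes some 5 to 25 N and it stays at the height it was pushed to, as long as its underside is below the pads' upper ends.
- floor_under (a point): Centre of the underside of the pocket's steel floor disc, 61.5 mm above the bench; disc 6.5 mm thick. It has one round knock-out hole, 11 mm wide, whose centre lies 7 mm from this point. The disc was left turned any way, so the hole's direction is unknown, is hidden from view and must be felt from below; the disc does not turn under the pin.
- tunnel (a point): Middle of the open end, facing the robot (stand's -x), of the tunnel under the block: 90 mm wide (y), 62 mm high, 58 mm long (x), open at both ends; its floor is the bench.
- puck: Amber resin specimen block, a cylinder 36 mm in diameter and 24 mm high, about 40 g. Origin at the centre of its underside, z up. At the start it sits on the pocket's floor, underside 68 mm and top 92 mm above the bench (2 mm below the stand's top face). To be half clear of the stand it must rise about 14 mm.
- ejector: Red C-shaped knock-out tool, about 250 g, standing on its foot. Origin on the underside of the foot straight below the pin; z up. Foot plate x = -66 to +8 mm, 36 mm wide (y), 8 mm thick; back bar at x = -58 to -46 mm; top arm 94 to 104 mm high, both 14 mm wide. The C is open to its +x: slide it into the tunnel along the stand's +x, pin below the block, top arm above.
- pin_tip (a point): Tip of the tool's upright steel pin, 38 mm above the underside of the tool's foot and straight above the tool's origin. The pin is 7 mm in diameter and stands 30 mm out of the foot; its last 2 mm taper to 5 mm.
- tool_grip (a point): Centre of the tool's black grip, straight above the pin, 119 mm above the underside of the foot; the grip is 24 mm along the tool's x, 18 mm along y (the width to pinch), 30 mm high (104 to 134 mm).
- flask: Clear lying culture flask with a blue cap, 50 x 75 x 26 mm, neck and cap to its +y. Origin under its centre. To be left alone.
- tray: Shallow square blue specimen tray, 84 x 84 mm outside, 12 mm high, walls and floor 4 mm thick, 500 g, loose on the bench. Origin at the centre of its underside. The specimen block goes in it; the tray itself stays where it is.
- jar: Small amber jar with a white lid, 48 mm across, 60 mm high. Origin under its centre. To be left alone.
Mind the look-alikes: they are no part of the job. Leave any pink look-alike of the puck alone. Several things have the shape of the tray; the one meant has the colours described above.

How it is judged (in metres and radians):
On the way, in this order (a step that is already met when the one before it is completed fails the run):
1. the tool's pin has entered the knock-out hole from below (z of pin_tip in the frame of stand between 0.065 and 0.09 m and horizontal distance between pin_tip and stand below 0.012 m).
2. the pin has pushed the specimen block up by 8 to 21 mm, still standing in the pocket's mouth (z of puck in the frame of stand between 0.076 and 0.089 m and angle between puck's own z axis and vertical below 0.35 rad and horizontal distance between puck and stand below 0.006 m), for 0.1 s.
3. the tool stands upright on the bench clear of the stand, let go, the specimen block still standing in the pocket's mouth (all of step 2 and angle between ejector's own z axis and vertical below 0.08 rad and height (world z) of ejector below 0.004 m and horizontal distance between pin_tip and stand above 0.045 m and linear speed of ejector below 0.02 m/s and contact force between the fingers and ejector below 0.1 N), for 0.1 s.
At the end, for the whole second after the job is handed in: The block stands upright (within 0.08 rad) on the tray's floor (underside under 7 mm above the tray's), centre within 24 mm of the tray's along its x and y; the tool stands upright (0.08 rad) on the bench, pin at least 45 mm from the pocket's axis; both at rest and released (z of puck in the frame of tray below 0.007 m and angle between each of puck, ejector's own z axis and vertical below 0.08 rad and x of puck in the frame of tray between -0.024 and 0.024 m and y of puck in the frame of tray between -0.024 and 0.024 m and height (world z) of ejector below 0.004 m and horizontal distance between pin_tip and stand above 0.045 m and linear speed of ejector below 0.02 m/s and linear speed of puck below 0.01 m/s); the robot touches nothing.
It fails at once if the tool presses on the stand or its floor with more than 40 N (contact force between ejector and stand above 40 N).
It fails at once if the tool presses on the specimen block with more than 40 N (contact force between ejector and puck above 40 N).
It fails at once if the specimen block is dropped: it falls faster than 0.5 m/s while not held (linear speed of puck above 0.5 m/s and contact force between the fingers and puck below 0.1 N).
It fails at once if the flask, the jar or the tray is moved by more than 20 mm (distance of any of flask, tray, jar from where it was at the start of the episode above 0.02 m).
It also fails if it takes over 67 s, if anything falls off the work surface, if the arm or the gripper's body presses on something with over 40 N, if the wrist force passes 120 N, or if a joint passes its speed limit or range.

## Robot

A 6-joint arm with a two-finger parallel gripper is mounted at the origin on the work surface. World frame = base frame: x ahead of the robot, y to its left, z up, the work surface at z = 0. Lengths are in m, angles in degrees, forces in N, time in s.
With the tool pointing down it reaches from about 0.35 to 0.875 m from the base axis. Payload 15.5 kg.
Tool frame: the origin (TCP) lies at the very end of the fingers, on their centre line; the grasp point (between the pads) lies 19 mm behind it; z points along the fingers, y is the line along which they close (so a half turn about z gives the same grasp; the last joint's range is limited). The gripper opens to 85 mm and grips with 20 to 120 N. Pads are 22 mm wide; open, the fingers measure 114 mm over their backs; the gripper's body (76 mm by 85 mm) begins 54 mm behind the grasp point. The pads swing forward as they close: fully open they stand 13 mm farther back than shut.
Start: joints at [-78.753, 28.281, 77.091, -0, 74.628, -5.472], TCP at [0.18, -0.599, 0.231] pointing down, gripper open.
Joint ranges: [-166.48, 166.48], [-47.26, 123.95], [12.59, 153.08], [-70.14, 250.14], [6.76, 159.57], [-176.63, 176.63]. Speed limits (degrees/s): [108.29, 108.29, 147.25, 172.46, 172.46, 172.46].

## Interface

Orientations are given as a 3x3 rotation matrix whose columns are the frame's x, y, z axes.
In Python, from cell import manip, snapshot, job_done, finder gives the robot as it stands. The module is installed in compiled form; this text tells all that it offers.
- The arm moves only by the tool jog_arm, never from a script. Its argument "motion" is a list that holds one entry, the list of rows, each a list of 7 numbers: the shift along the tool's x, y, z in cm, then the turn, a rotation vector about the tool's x, y, z in rad, then the closure, from -1 (fully open) to 1 (shut). A call has 1 to 10 rows; each row shifts and turns the commanded pose from where the row before left it, along the tool's axes as they then stand; what a row does not reach is not made up. A row lasts 1/10 s, in which the tool goes at most 50 mm and 8.59 degrees, less where a joint would pass 70% of its speed; a pose out of reach is approached as far as the arm can. A call with a gripper value outside its range is refused whole. The fingers move at their own pace and stop on an object; "newtons" is the grip in N (left out, the last holds). Time passes only in rows, so rows that do not move let the fingers close. It gives the time, the measured TCP pose, the force, the opening and the grip force at its end, in the units of the state.
- manip.get_obs(): the state, without advancing time (a new reading comes with each control period).
- snapshot(name): name is "scene" or "top" or "wrist"; returns a dict with "frame" (480x640x3 uint8, blue, green, red), "mtx" (3x3 intrinsics, pixels), "view" (4x4, takes a point from world to camera coordinates). Camera axes: x right, y up, looking along -z (the intrinsics and any distortion apply to the point x, -y, -z); pixel columns grow to the right and rows downward; lengths in m; the calibration is good to about 2 mm. A picture is of the moment at which its call begins. There is no depth.
- job_done(): hands the job in; it is judged then, once.
Trained networks look in a picture, given as the dict that the camera call returned (one of the last four; its "shot" number tells which), for a name from the list of things; names that differ only in an ending like _2 or _b are one class to them, and where a whole thing is asked for, a point or a joint stands for the part that bears it (a point fixed in the world has none). Each returns a list of dicts, best first, with "score" (0 to 1); they miss things now and then, are a little off and sometimes report something else, mostly with a low value. They report only what shows in the picture. A call takes as long as a camera call. They do not tell look-alikes from the thing itself.
- finder.regions_of(picture, name): "pixels" (480x640 bool, what is visible of it) and "extent" ([left, top, width, height] in pixels, round what is visible of it).
The state is a dict: "time": time; "joint_positions": joint angles; "qd": joint speeds; "joint_efforts": joint torques, N m; "tool_pos": TCP position; "tcp_rot": TCP orientation; "wrist_force": force on the tool from outside, world axes, zero at the start; "moment": the same for the moment, N m; "finger_gap": finger opening in m; "grip_force": force on a finger pad.
Only numpy, scipy, OpenCV 4.12 (cv2) and the standard library are available. Lean on these libraries where they do the work, as an engineer would, in place of code of your own. Each camera call takes 0.05 s, during which the arm holds its last target. There are 200 camera calls.

## Working session

There is one attempt and no reset: what is moved stays moved. The work goes in short steps, Python scripts to look and compute and a tool call to move; the robot and the scene stay as the last step left them, time stands still between calls to the robot, and variables do not carry over. Pictures are saved under pics/ and viewed, at most 10 in all, crops included, and the job is handed in when it is done.

Besides the shell and the picture viewer there is one more tool, called in YAML: its name, and indented under it one key for each argument. jog_arm: Moves the arm, as the interface text tells. Its arguments: {"type":"object","properties":{"motion":{"type":"array","items":{"type":"array","items":{"type":"array","items":{"type":"number"}}}},"newtons":{"type":"number"}},"required":["motion"]}

```bash
mkdir -p pics
cat > h.py <<'E'
import numpy as np, cv2
from cell import manip, snapshot, job_done, finder
def proj(s,P):
    P=np.atleast_2d(P); c=(s["view"][:3,:3]@P.T).T+s["view"][:3,3]
    q=np.c_[c[:,0],-c[:,1],-c[:,2]]; u=(s["mtx"]@q.T).T
    return u[:,:2]/u[:,2:]
def ray(s,uv,z):
    R=s["view"][:3,:3];t=s["view"][:3,3]
    d=np.linalg.inv(s["mtx"])@np.array([uv[0],uv[1],1.]); d=R.T@(d*[1,-1,-1]); o=-R.T@t
    return o+d*(z-o[2])/d[2]
E
python3 - <<'E'
from h import *
o=manip.get_obs(); print({k:np.round(v,3).tolist() for k,v in o.items()})
for n in ("scene","top"):
    s=snapshot(n); cv2.imwrite(f"pics/{n}0.png",s["frame"]); np.save(n+"0.npy",s,allow_pickle=True)
    print(n,-s["view"][:3,:3].T@s["view"][:3,3])
    for k in ("stand","puck","ejector","tray","flask","jar","tool_grip"):
        for r in finder.regions_of(s,k)[:4]:
            ys,xs=np.nonzero(r["pixels"]); print(k,round(r["score"],2),r["extent"],round(xs.mean(),1),round(ys.mean(),1),ray(s,(xs.mean(),ys.mean()),0.05).round(3))
E
```

```text
{'time': 0.0, 'joint_positions': [-78.753, 28.315, 77.128, -0.001, 74.627, -5.472], 'qd': [0.059, 0.061, 0.013, 0.026, -0.055, 0.052], 'joint_efforts': [-0.003, -88.217, -38.387, -0.0, 0.01, -0.0], 'tool_pos': [0.18, -0.598, 0.231], 'tcp_rot': [[0.958, 0.288, -0.0], [0.288, -0.958, 0.001], [0.0, -0.001, -1.0]], 'wrist_force': [0.193, 0.319, 0.189], 'moment': [0.022, -0.026, -0.025], 'grip_force': 0.0, 'finger_gap': 0.085}
scene [ 1.28134646 -0.23918245  0.64664472]
stand 0.69 [148.3, 209.1, 106.9, 88.7] 195.3 250.7 [ 0.576 -0.194  0.05 ]
puck 0.75 [220.6, 281.7, 23.9, 24.8] 232.2 294.0 [ 0.704 -0.159  0.05 ]
puck 0.67 [185.9, 224.8, 18.3, 13.2] 193.5 231.8 [ 0.522 -0.187  0.05 ]
ejector 0.9 [327.8, 164.2, 42.0, 67.6] 347.7 196.1 [0.526 0.126 0.05 ]
tray 0.97 [292.6, 305.8, 71.4, 62.1] 329.3 334.8 [ 0.839 -0.046  0.05 ]
tray 0.62 [283.9, 253.8, 60.8, 48.0] 312.4 275.8 [ 0.713 -0.024  0.05 ]
tray 0.25 [440.0, 228.8, 31.7, 33.7] 455.7 244.7 [0.736 0.244 0.05 ]
flask 0.58 [155.1, 312.5, 65.3, 35.9] 183.8 329.5 [ 0.748 -0.245  0.05 ]
jar 0.64 [443.0, 226.1, 30.1, 36.8] 456.0 244.7 [0.736 0.244 0.05 ]
jar 0.22 [284.4, 254.3, 59.0, 48.7] 312.7 275.7 [ 0.713 -0.023  0.05 ]
tool_grip 0.72 [329.6, 165.4, 33.1, 66.4] 347.8 195.6 [0.524 0.127 0.05 ]
top [ 0.57719766 -0.02119977  0.92633124]
stand 0.7 [389.1, 267.4, 107.1, 37.6] 441.4 288.5 [ 0.575 -0.183  0.05 ]
puck 0.61 [410.7, 220.8, 21.4, 27.3] 419.7 234.6 [ 0.665 -0.15   0.05 ]
puck 0.59 [439.9, 275.1, 24.5, 24.1] 451.2 287.5 [ 0.577 -0.2    0.05 ]
ejector 0.81 [238.9, 291.4, 39.5, 44.6] 260.0 311.9 [0.538 0.117 0.05 ]
tray 0.96 [314.4, 126.3, 64.1, 64.6] 347.9 159.7 [ 0.794 -0.032  0.05 ]
tray 0.91 [313.5, 208.7, 49.8, 54.4] 335.7 234.9 [ 0.666 -0.01   0.05 ]
flask 0.71 [434.7, 188.8, 67.2, 42.1] 471.4 207.0 [ 0.71  -0.237  0.05 ]
jar 0.74 [311.1, 209.8, 50.7, 56.3] 335.6 235.0 [ 0.665 -0.01   0.05 ]
tool_grip 0.61 [239.1, 292.9, 41.4, 44.7] 260.0 312.1 [0.538 0.117 0.05 ]
```

View pics/scene0.png

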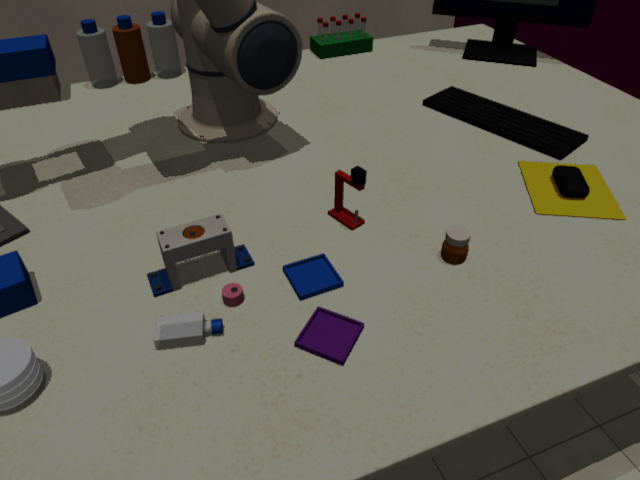

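View pics/top0.png

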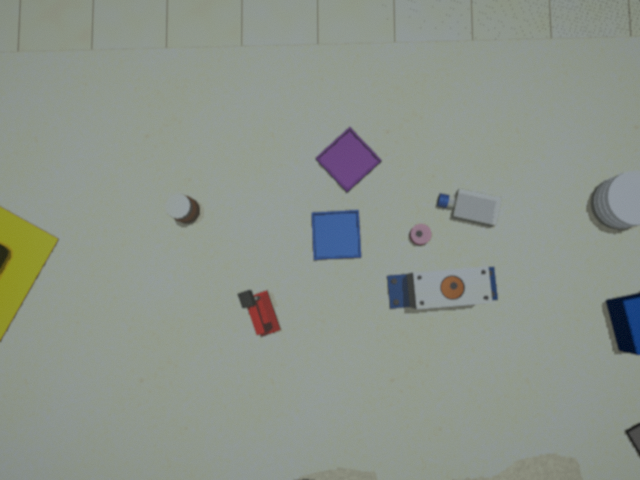

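The amber block sits in the stand at scene (193,232) / top (452,287). The pink ring at scene (232,294) / top (420,235) is a look-alike. The blue tray is at scene (312,276) / top (336,235), and the purple one at scene (330,335) is a decoy. The red tool is at scene (347,196) / top (260,312). Next I fit model silhouettes.

```bash
cat > fit.py <<'E'
from h import *
from scipy.optimize import minimize
def box(x0,x1,y0,y1,z0,z1): return np.array([[x,y,z] for x in(x0,x1) for y in(y0,y1) for z in(z0,z1)])/1000.
def cyl(r,z0,z1): 
    a=np.linspace(0,2*np.pi,24); return np.array([[r*np.cos(t),r*np.sin(t),z] for t in a for z in(z0,z1)])/1000.
M={"ejector":[box(-66,8,-18,18,0,8),box(-58,-46,-7,7,8,104),box(-58,12,-7,7,94,104),box(-12,12,-9,9,104,134),cyl(3.5,8,38)],
"stand":[box(-29,29,-59,59,62,94),box(-29,29,-59,-45,0,62),box(-29,29,45,59,0,62),box(-29,29,-93,-45,0,8),box(-29,29,45,93,0,8)],
"tray":[box(-42,42,-42,42,0,12)]}
def tf(p,P): c,s=np.cos(p[2]),np.sin(p[2]); return P@np.array([[c,s,0],[-s,c,0],[0,0,1]])+[p[0],p[1],0]
def sil(s,name,p):
    m=np.zeros((480,640),np.uint8)
    for b in M[name]:
        h=cv2.convexHull(np.round(proj(s,tf(p,b))*16).astype(np.int32)); cv2.fillConvexPoly(m,h,255,cv2.LINE_AA,4)
    return m/255.
def fit(name,views,p0):   # views: [(snap,mask)]
    D=[(s,cv2.GaussianBlur(m.astype(float),(0,0),1.0)) for s,m in views]
    f=lambda p:sum(((cv2.GaussianBlur(sil(s,name,p),(0,0),1.0)-m)**2).sum()/m.sum() for s,m in D)
    best=None
    for y in p0[2]:
        r=minimize(f,[p0[0],p0[1],y],method="Nelder-Mead",options=dict(initial_simplex=[[p0[0],p0[1],y],[p0[0]+.02,p0[1],y],[p0[0],p0[1]+.02,y],[p0[0],p0[1],y+.2]],xatol=1e-4,fatol=1e-5))
        if best is None or r.fun<best.fun: best=r
    return best.x,best.fun
E
cat > a.py <<'E'
from fit import *
S={n:snapshot(n) for n in("scene","top")}
init={"stand":(.577,-.2,[-.2,0,.1,.2,3.1]),"ejector":(.54,.12,np.arange(0,6.2,.6)),"tray":(.665,-.01,[-.1,.1])}
col={"scene":(0,0,255),"top":(0,0,255)}
for k,p0 in init.items():
    V=[]
    for n,s in S.items():
        rs=finder.regions_of(s,k)
        c=proj(s,[p0[0],p0[1],.04])[0]
        rs=[r for r in rs if np.hypot(r["extent"][0]+r["extent"][2]/2-c[0],r["extent"][1]+r["extent"][3]/2-c[1])<40]
        if rs: V.append((s,rs[0]["pixels"]))
    hsvmask=[]
    p,f=fit(k,V,p0); print(k,len(V),p.round(4),np.degrees(p[2]).round(1),round(f,3))
    for s,m in V: print("  single",fit(k,[(s,m)],(p[0],p[1],[p[2]]))[0].round(4))
    for n,s in S.items():
        cs,_=cv2.findContours((sil(s,k,p)>.5).astype(np.uint8),cv2.RETR_LIST,cv2.CHAIN_APPROX_NONE)
        s.setdefault("d",[]).extend(cs)
for n,s in S.items():   # amber puck top
    h=cv2.cvtColor(s["frame"],cv2.COLOR_BGR2HSV); m=(h[...,0]<16)&(h[...,1]>150)&(h[...,2]>80)
    c=proj(s,[.577,-.19,.092])[0].astype(int); y,x=np.nonzero(m[c[1]-20:c[1]+20,c[0]-20:c[0]+20]); uv=(x.mean()+c[0]-20,y.mean()+c[1]-20)
    print("puck",n,len(x),uv,ray(s,uv,.092).round(4))
out=[]
for n,(x,y,w,hh) in {"scene":(140,150,240,160),"top":(220,190,290,150)}.items():
    im=cv2.resize(S[n]["frame"][y:y+hh,x:x+w],None,fx=760/w,fy=760/w,interpolation=cv2.INTER_CUBIC)
    for c in S[n]["d"]: cv2.polylines(im,[((c-[x,y]+.5)*760/w).astype(np.int32)],True,(0,255,0),1)
    cv2.imwrite(f"pics/fit_{n}.png",im)
E
python3 a.py
```

```text
stand 2 [ 0.5762 -0.1906  3.212 ] 184.0 0.19
  single [ 0.575  -0.1902  3.2099]
  single [ 0.5767 -0.1921  3.2175]
ejector 1 [0.5614 0.1275 0.3313] 19.0 0.041
  single [0.5614 0.1275 0.3313]
tray 2 [ 0.6699 -0.0082  0.0394] 2.3 0.039
  single [ 0.6698 -0.0071  0.0393]
  single [ 0.6702 -0.0097  0.049 ]
puck scene 51 (np.float64(194.0), np.float64(231.62745098039215)) [ 0.5754 -0.1893  0.092 ]
puck top 5 (np.float64(458.8), np.float64(292.2)) [ 0.5692 -0.2026  0.092 ]
```

View pics/fit_scene.png

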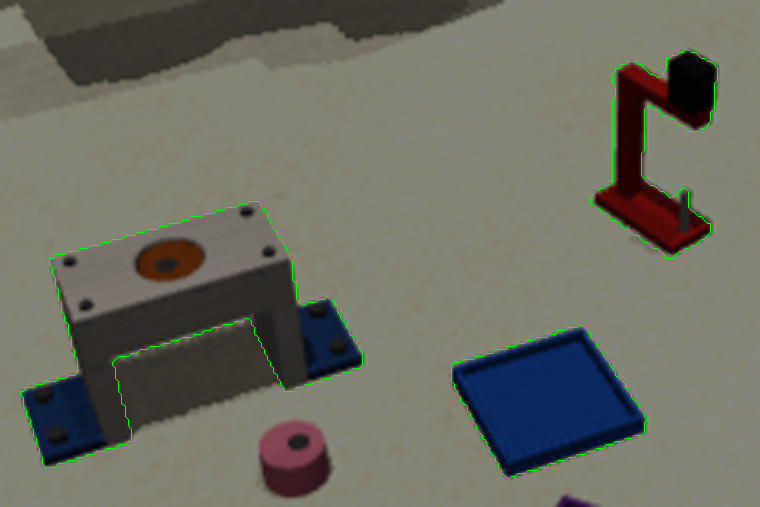

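View pics/fit_top.png

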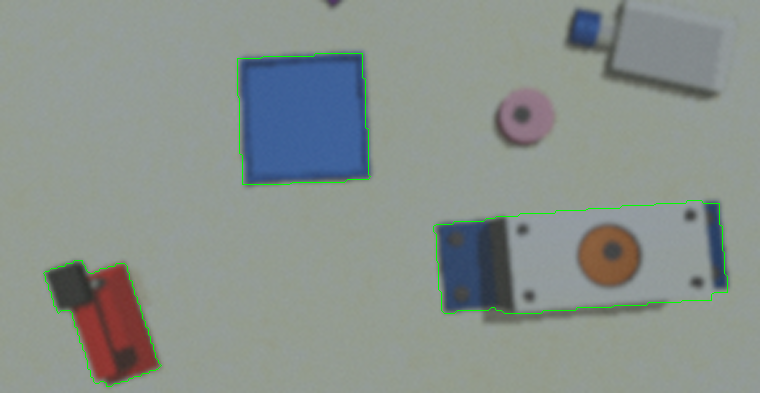

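Both overlays match well. The stand is at (0.576,-0.191) with yaw 4°, the tool at (0.561,0.1275) with yaw 19°, and the tray at (0.670,-0.008). The amber disc in the stand is the one I want, and the pink ring lies apart at fit_scene (293,455). Moving to the tool.

jog_arm:
  motion:
    - [[3.19, -3.25, 0.2, 0, 0, 0, -1], [3.19, -3.25, 0.2, 0, 0, 0, -1], [3.19, -3.25, 0.2, 0, 0, 0, -1], [3.19, -3.25, 0.2, 0, 0, 0, -1], [3.19, -3.25, 0.2, 0, 0, 0, -1], [3.19, -3.25, 0.2, 0, 0, 0, -1], [3.19, -3.25, 0.2, 0, 0, 0, -1], [3.19, -3.25, 0.2, 0, 0, 0, -1], [3.19, -3.25, 0.2, 0, 0, 0, -1]]

```text
time: 2.1
tool_pos: [0.3712, -0.2343, 0.2134]
tcp_rot: [[0.958, 0.287, 0.001], [0.287, -0.958, -0.0], [0.0, 0.001, -1.0]]
wrist_force: [2.0, -0.7, -0.5]
finger_gap: 0.0855
grip_force: 0.0
```

jog_arm:
  motion:
    - [[3.19, -3.25, 0.2, 0, 0, 0, -1], [3.19, -3.25, 0.2, 0, 0, 0, -1], [3.19, -3.25, 0.2, 0, 0, 0, -1], [3.19, -3.25, 0.2, 0, 0, 0, -1], [3.19, -3.25, 0.2, 0, 0, 0, -1], [3.19, -3.25, 0.2, 0, 0, 0, -1], [3.19, -3.25, 0.2, 0, 0, 0, -1], [3.19, -3.25, 0.2, 0, 0, 0, -1], [3.19, -3.25, 0.2, 0, 0, 0, -1], [0, 0, 0, 0, 0, -0.039, -1]]

```text
time: 3.1
tool_pos: [0.5634, 0.1312, 0.195]
tcp_rot: [[0.945, 0.328, 0.002], [0.328, -0.945, 0.001], [0.002, -0.001, -1.0]]
wrist_force: [-0.0, -1.9, 0.9]
finger_gap: 0.0855
grip_force: 0.0
```

```bash
cat > go.py <<'E'
import sys
from h import *
# go.py x y z yawdeg -> shift in tool axes (cm), turn about tool z (rad) to reach the TCP pose
x,y,z,yaw=map(float,sys.argv[1:5]); o=manip.get_obs(); R=np.array(o["tcp_rot"])
d=R.T@(np.array([x,y,z])-o["tool_pos"])*100
dy=np.radians(yaw)-np.arctan2(R[1,0],R[0,0])
print("shift cm",d.round(2),"turn z",round(-dy,4),"tilt",R[:2,2].round(4),"t",round(o["time"],2),"pos",np.round(o["tool_pos"],4),"F",np.round(o["wrist_force"],2),"gap",o["finger_gap"])
E
python3 go.py .5614 .1275 .19 19
python3 - <<'E'
from h import *
s=snapshot("wrist"); cv2.imwrite("pics/w1.png",s["frame"])
E
```

```text
shift cm [-0.32  0.29  0.5 ] turn z 0.0028 tilt [0.0016 0.0011] t 3.1 pos [0.5634 0.1312 0.195 ] F [-0.03 -1.85  0.87] gap 0.0854780567761628
```

View pics/w1.png

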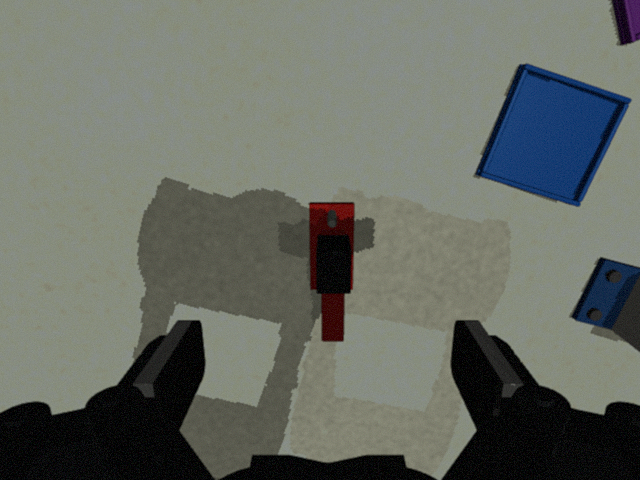

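The wrist view shows the grip at about (334,263), aligned between the fingers, with the foot beneath it. Descend and grip.

jog_arm:
  motion:
    - [[-0.3, 0.3, 0.5, 0, 0, 0, -1], [0, 0, 2, 0, 0, 0, -1], [0, 0, 2, 0, 0, 0, -1], [0, 0, 2, 0, 0, 0, -1], [0, 0, 1.5, 0, 0, 0, -1], [0, 0, 1, 0, 0, 0, -1], [0, 0, 0.5, 0, 0, 0, -1], [0, 0, 0, 0, 0, 0, -1]]

```text
time: 3.95
tool_pos: [0.5593, 0.1225, 0.1]
tcp_rot: [[0.946, 0.324, -0.001], [0.324, -0.946, -0.0], [-0.001, -0.0, -1.0]]
wrist_force: [-0.2, -0.5, 0.3]
finger_gap: 0.0852
grip_force: 0.0
```

```bash
python3 go.py .5614 .1275 .1 19
```

```text
shift cm [ 0.36 -0.4   0.  ] turn z -0.0018 tilt [-0.0007 -0.0001] t 3.95 pos [0.5593 0.1225 0.1   ] F [-0.16 -0.49  0.31] gap 0.08519382954830682
```

jog_arm:
  motion:
    - [[0.36, -0.4, 0, 0, 0, 0, -1], [0, 0, 0, 0, 0, 0, -1], [0, 0, 0, 0, 0, 0, 0.5], [0, 0, 0, 0, 0, 0, 1], [0, 0, 0, 0, 0, 0, 1], [0, 0, 0, 0, 0, 0, 1], [0, 0, 0, 0, 0, 0, 1], [0, 0, 0, 0, 0, 0, 1], [0, 0, 0, 0, 0, 0, 1]]
  newtons: 100

```text
time: 4.85
tool_pos: [0.562, 0.128, 0.1005]
tcp_rot: [[0.946, 0.325, 0.001], [0.325, -0.946, -0.0], [0.001, 0.0, -1.0]]
wrist_force: [1.3, -0.7, 6.2]
finger_gap: 0.0166
grip_force: 98.1
```

jog_arm:
  motion:
    - [[0, 0, -0.5, 0, 0, 0, 1], [0, 0, -1.5, 0, 0, 0, 1], [-1, 1.4, 0, 0, 0, 0, 1], [-2.5, 3.5, 0, 0, 0, 0, 1], [-2.5, 3.5, 0, 0, 0, 0, 1], [-2.5, 3.5, 0, 0, 0, 0, 1], [-2.5, 3.5, 0, 0, 0, 0, 1], [-2.5, 3.5, 0, 0, 0, 0, 1], [-2.5, 3.5, 0, 0, 0, 0, 1]]

```text
time: 5.75
tool_pos: [0.4816, -0.1376, 0.1201]
tcp_rot: [[0.946, 0.325, -0.001], [0.325, -0.946, 0.0], [-0.001, -0.0, -1.0]]
wrist_force: [1.8, -0.3, -3.3]
finger_gap: 0.0165
grip_force: 98.0
```

jog_arm:
  motion:
    - [[-2.4, 3.4, 0, 0, 0, 0, 1], [-1.2, 2, 0.3, 0, 0, 0, 1], [0, 0, 0.4, 0, 0, 0.1, 1], [0, 0, 0, 0, 0, 0.1, 1], [0, 0, 0, 0, 0, 0.06, 1], [0, 0, 0, 0, 0, 0, 1]]

```text
time: 6.35
tool_pos: [0.4658, -0.1988, 0.113]
tcp_rot: [[0.998, 0.069, -0.001], [0.069, -0.998, 0.0], [-0.001, -0.0, -1.0]]
wrist_force: [-0.6, -0.5, -3.1]
finger_gap: 0.0167
grip_force: 98.2
```

```bash
python3 go.py .4665 -.1987 .1125 4
python3 - <<'E'
from fit import *
# check tool in hand: fit its yaw/xy with z lift = tcp z - .1005
o=manip.get_obs(); dz=o["tool_pos"][2]-.1005
V=[];S={n:snapshot(n) for n in("scene","top")}
M["ejector"]=[b+[0,0,dz] for b in M["ejector"]]
im=[]
for n,s in S.items():
    h=cv2.cvtColor(s["frame"],cv2.COLOR_BGR2HSV)
    c=proj(s,[.4665,-.1987,.05])[0].astype(int); x,y=max(c[0]-60,0),max(c[1]-60,0)
    a=s["frame"][y:y+120,x:x+120].copy()
    a=cv2.resize(a,None,fx=3.3,fy=3.3,interpolation=cv2.INTER_CUBIC)
    p=[*o["tool_pos"][:2],np.radians(4)]
    cs,_=cv2.findContours((sil(s,"ejector",p)>.5).astype(np.uint8),cv2.RETR_LIST,cv2.CHAIN_APPROX_NONE)
    for q in cs: cv2.polylines(a,[((q-[x,y]+.5)*3.3).astype(np.int32)],True,(0,255,0),1)
    im.append(a)
cv2.imwrite("pics/hand.png",np.hstack(im))
E
```

```text
shift cm [ 0.07 -0.    0.05] turn z -0.0006 tilt [-0.0008  0.0004] t 6.35 pos [ 0.4658 -0.1988  0.113 ] F [-0.63 -0.5  -3.05] gap 0.016673587664444968
```

View pics/hand.png

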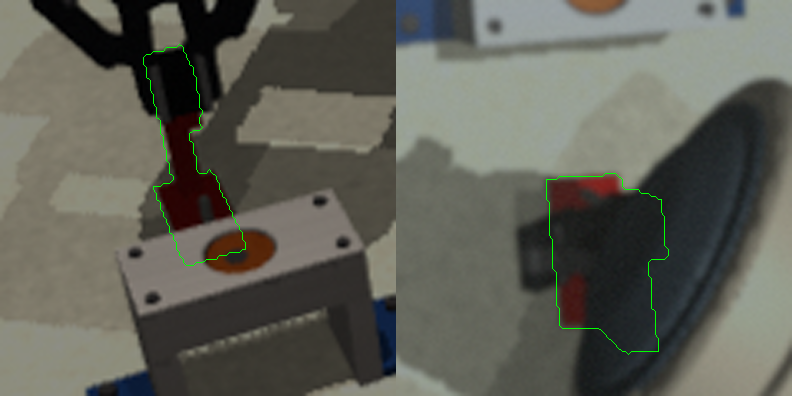

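The tool hangs straight in the hand and the outline matches. Slide it into the tunnel to the first probe point, 7 mm towards +x.

jog_arm:
  motion:
    - [[2, 0, 0, 0, 0, 0, 1], [2.5, 0, 0, 0, 0, 0, 1], [2.5, 0, 0, 0, 0, 0, 1], [2.5, 0, 0, 0, 0, 0, 1], [1.5, -0.05, 0, 0, 0, 0, 1], [0.75, 0, -0.3, 0, 0, 0, 1], [0, 0, -0.4, 0, 0, 0, 1], [0, 0, -0.2, 0, 0, 0, 1], [0, 0, 0, 0, 0, 0, 1]]

```text
time: 7.35
tool_pos: [0.5831, -0.1899, 0.1228]
tcp_rot: [[0.997, 0.071, 0.0], [0.071, -0.997, -0.0], [0.0, 0.0, -1.0]]
wrist_force: [0.5, 0.4, -1.8]
finger_gap: 0.0166
grip_force: 98.2
```

```bash
python3 go.py .5830 -.190 .124 4
```

```text
shift cm [-0.01  0.01 -0.12] turn z 0.001 tilt [ 0.0001 -0.0001] t 7.35 pos [ 0.5831 -0.1899  0.1228] F [ 0.55  0.43 -1.84] gap 0.01656454460691602
```

jog_arm:
  motion:
    - [[0, 0, -0.1, 0, 0, 0, 1], [0, 0, 0, 0, 0, 0, 1]]

```text
time: 7.55
tool_pos: [0.5834, -0.1899, 0.1234]
tcp_rot: [[0.998, 0.071, -0.0], [0.071, -0.998, 0.0], [-0.0, -0.0, -1.0]]
wrist_force: [-0.2, -0.4, -2.3]
finger_gap: 0.0166
grip_force: 98.2
```

jog_arm:
  motion:
    - [[0, 0, -0.05, 0, 0, 0, 1], [0, 0, 0, 0, 0, 0, 1]]

```text
time: 7.75
tool_pos: [0.5837, -0.1898, 0.1238]
tcp_rot: [[0.997, 0.071, -0.0], [0.071, -0.997, 0.0], [-0.0, -0.0, -1.0]]
wrist_force: [-0.3, -0.2, -2.4]
finger_gap: 0.0168
grip_force: 98.2
```

jog_arm:
  motion:
    - [[0, 0, -0.05, 0, 0, 0, 1], [0, 0, 0, 0, 0, 0, 1]]

```text
time: 7.95
tool_pos: [0.5838, -0.1898, 0.1243]
tcp_rot: [[0.997, 0.071, 0.0], [0.071, -0.997, -0.0], [0.0, 0.0, -1.0]]
wrist_force: [-0.3, 1.4, -2.1]
finger_gap: 0.0166
grip_force: 98.2
```

jog_arm:
  motion:
    - [[0, 0, -0.05, 0, 0, 0, 1], [0, 0, 0, 0, 0, 0, 1]]

```text
time: 8.15
tool_pos: [0.5838, -0.1898, 0.1248]
tcp_rot: [[0.997, 0.071, 0.0], [0.071, -0.997, -0.0], [0.0, 0.0, -1.0]]
wrist_force: [0.2, -1.3, -2.5]
finger_gap: 0.0164
grip_force: 98.2
```

jog_arm:
  motion:
    - [[0, 0, -0.05, 0, 0, 0, 1], [0, 0, 0, 0, 0, 0, 1]]

```text
time: 8.35
tool_pos: [0.5838, -0.1898, 0.1253]
tcp_rot: [[0.997, 0.071, 0.0], [0.071, -0.997, -0.0], [0.0, 0.0, -1.0]]
wrist_force: [-1.2, 0.3, -2.3]
finger_gap: 0.0165
grip_force: 98.2
```

jog_arm:
  motion:
    - [[0, 0, -0.05, 0, 0, 0, 1], [0, 0, 0, 0, 0, 0, 1]]

```text
time: 8.55
tool_pos: [0.5838, -0.1897, 0.1258]
tcp_rot: [[0.997, 0.071, 0.0], [0.071, -0.997, 0.0], [0.0, -0.0, -1.0]]
wrist_force: [-0.2, 0.2, -2.8]
finger_gap: 0.0168
grip_force: 98.2
```

jog_arm:
  motion:
    - [[0, 0, -0.05, 0, 0, 0, 1], [0, 0, 0, 0, 0, 0, 1]]

```text
time: 8.75
tool_pos: [0.5838, -0.1898, 0.1263]
tcp_rot: [[0.997, 0.071, 0.0], [0.071, -0.997, 0.0], [0.0, -0.0, -1.0]]
wrist_force: [1.1, 0.3, -2.6]
finger_gap: 0.017
grip_force: 98.2
```

jog_arm:
  motion:
    - [[0, 0, -0.05, 0, 0, 0, 1], [0, 0, 0, 0, 0, 0, 1]]

```text
time: 8.95
tool_pos: [0.5838, -0.1898, 0.1268]
tcp_rot: [[0.997, 0.071, 0.0], [0.071, -0.997, 0.0], [0.0, -0.0, -1.0]]
wrist_force: [0.1, 0.1, -2.1]
finger_gap: 0.0169
grip_force: 98.2
```

jog_arm:
  motion:
    - [[0, 0, -0.05, 0, 0, 0, 1], [0, 0, 0, 0, 0, 0, 1]]

```text
time: 9.15
tool_pos: [0.5838, -0.1898, 0.1274]
tcp_rot: [[0.997, 0.071, 0.0], [0.071, -0.997, -0.0], [0.0, 0.0, -1.0]]
wrist_force: [-0.6, -0.2, -3.6]
finger_gap: 0.0166
grip_force: 98.2
```

jog_arm:
  motion:
    - [[0, 0, -0.05, 0, 0, 0, 1], [0, 0, 0, 0, 0, 0, 1]]

```text
time: 9.35
tool_pos: [0.5838, -0.1898, 0.1278]
tcp_rot: [[0.997, 0.071, 0.0], [0.071, -0.997, -0.0], [0.0, 0.0, -1.0]]
wrist_force: [0.5, -0.2, -2.2]
finger_gap: 0.0172
grip_force: 98.2
```

The tip is about 4 mm past the floor's underside with no force, so the pin is probably in the hole. Continuing towards the block.

jog_arm:
  motion:
    - [[0, 0, -0.1, 0, 0, 0, 1], [0, 0, 0, 0, 0, 0, 1]]

```text
time: 9.55
tool_pos: [0.5838, -0.1898, 0.1289]
tcp_rot: [[0.997, 0.071, 0.0], [0.071, -0.997, -0.0], [0.0, 0.0, -1.0]]
wrist_force: [0.2, -0.3, -1.8]
finger_gap: 0.0166
grip_force: 98.2
```

jog_arm:
  motion:
    - [[0, 0, -0.1, 0, 0, 0, 1], [0, 0, 0, 0, 0, 0, 1]]

```text
time: 9.75
tool_pos: [0.5838, -0.1898, 0.1299]
tcp_rot: [[0.997, 0.071, 0.0], [0.071, -0.997, -0.0], [0.0, 0.0, -1.0]]
wrist_force: [0.0, -0.0, -2.2]
finger_gap: 0.0166
grip_force: 98.2
```

jog_arm:
  motion:
    - [[0, 0, -0.05, 0, 0, 0, 1], [0, 0, 0, 0, 0, 0, 1]]

```text
time: 9.95
tool_pos: [0.5838, -0.1898, 0.1303]
tcp_rot: [[0.997, 0.071, 0.0], [0.071, -0.997, -0.0], [0.0, 0.0, -1.0]]
wrist_force: [-0.1, 0.1, -2.9]
finger_gap: 0.0168
grip_force: 98.2
```

jog_arm:
  motion:
    - [[0, 0, -0.05, 0, 0, 0, 1], [0, 0, 0, 0, 0, 0, 1]]

```text
time: 10.15
tool_pos: [0.5837, -0.1897, 0.1306]
tcp_rot: [[0.997, 0.071, -0.0], [0.071, -0.997, 0.0], [-0.0, -0.0, -1.0]]
wrist_force: [0.7, 0.2, -5.3]
finger_gap: 0.0167
grip_force: 97.7
```

Contact came at a tip height of 68 mm, which is the block's underside, so the pin is in the hole. Pushing up slowly.

jog_arm:
  motion:
    - [[0, 0, -0.05, 0, 0, 0, 1], [0, 0, 0, 0, 0, 0, 1]]

```text
time: 10.35
tool_pos: [0.5836, -0.1897, 0.1309]
tcp_rot: [[0.997, 0.071, -0.0], [0.071, -0.997, 0.0], [-0.0, -0.0, -1.0]]
wrist_force: [0.7, 0.1, -11.1]
finger_gap: 0.0167
grip_force: 97.6
```

jog_arm:
  motion:
    - [[0, 0, -0.05, 0, 0, 0, 1], [0, 0, 0, 0, 0, 0, 1]]

```text
time: 10.55
tool_pos: [0.5836, -0.1896, 0.1315]
tcp_rot: [[0.997, 0.071, -0.0], [0.071, -0.997, 0.0], [-0.0, -0.0, -1.0]]
wrist_force: [1.9, 1.0, -11.7]
finger_gap: 0.0169
grip_force: 97.6
```

jog_arm:
  motion:
    - [[0, 0, -0.05, 0, 0, 0, 1], [0, 0, 0, 0, 0, 0, 1]]

```text
time: 10.75
tool_pos: [0.5837, -0.1897, 0.1322]
tcp_rot: [[0.997, 0.071, -0.0], [0.071, -0.997, 0.0], [-0.0, -0.0, -1.0]]
wrist_force: [1.0, 0.1, -12.8]
finger_gap: 0.0167
grip_force: 97.7
```

jog_arm:
  motion:
    - [[0, 0, -0.05, 0, 0, 0, 1], [0, 0, -0.05, 0, 0, 0, 1], [0, 0, -0.05, 0, 0, 0, 1], [0, 0, -0.05, 0, 0, 0, 1]]

```text
time: 11.15
tool_pos: [0.5838, -0.1897, 0.1343]
tcp_rot: [[0.997, 0.071, 0.0], [0.071, -0.997, 0.0], [0.0, -0.0, -1.0]]
wrist_force: [2.6, 1.5, -15.4]
finger_gap: 0.0171
grip_force: 97.7
```

jog_arm:
  motion:
    - [[0, 0, -0.05, 0, 0, 0, 1], [0, 0, -0.05, 0, 0, 0, 1], [0, 0, -0.05, 0, 0, 0, 1], [0, 0, -0.05, 0, 0, 0, 1]]

```text
time: 11.55
tool_pos: [0.5838, -0.1897, 0.1363]
tcp_rot: [[0.997, 0.071, 0.0], [0.071, -0.997, 0.0], [0.0, -0.0, -1.0]]
wrist_force: [2.7, 1.1, -15.3]
finger_gap: 0.0168
grip_force: 97.8
```

jog_arm:
  motion:
    - [[0, 0, -0.05, 0, 0, 0, 1], [0, 0, -0.05, 0, 0, 0, 1], [0, 0, -0.05, 0, 0, 0, 1], [0, 0, -0.05, 0, 0, 0, 1]]

```text
time: 11.95
tool_pos: [0.5838, -0.1898, 0.1383]
tcp_rot: [[0.997, 0.071, -0.0], [0.071, -0.997, 0.0], [-0.0, -0.0, -1.0]]
wrist_force: [3.4, 2.2, -14.9]
finger_gap: 0.0168
grip_force: 97.8
```

jog_arm:
  motion:
    - [[0, 0, -0.05, 0, 0, 0, 1], [0, 0, -0.05, 0, 0, 0, 1], [0, 0, -0.05, 0, 0, 0, 1], [0, 0, -0.05, 0, 0, 0, 1]]

```text
time: 12.35
tool_pos: [0.5838, -0.1898, 0.1403]
tcp_rot: [[0.997, 0.071, -0.0], [0.071, -0.997, 0.0], [-0.0, -0.0, -1.0]]
wrist_force: [3.2, 1.9, -14.2]
finger_gap: 0.0165
grip_force: 97.8
```

jog_arm:
  motion:
    - [[0, 0, -0.05, 0, 0, 0, 1], [0, 0, -0.05, 0, 0, 0, 1], [0, 0, -0.05, 0, 0, 0, 1], [0, 0, -0.05, 0, 0, 0, 1], [0, 0, -0.05, 0, 0, 0, 1], [0, 0, -0.05, 0, 0, 0, 1], [0, 0, -0.05, 0, 0, 0, 1], [0, 0, 0, 0, 0, 0, 1], [0, 0, 0, 0, 0, 0, 1]]

```text
time: 13.25
tool_pos: [0.5839, -0.1897, 0.144]
tcp_rot: [[0.997, 0.071, 0.0], [0.071, -0.997, 0.0], [0.0, -0.0, -1.0]]
wrist_force: [4.0, 3.1, -13.0]
finger_gap: 0.017
grip_force: 98.0
```

Run:
```python
from h import *
o=manip.get_obs(); print(o["tool_pos"],o["wrist_force"])
s=snapshot("scene"); c=proj(s,[.576,-.19,.1])[0].astype(int); x,y=c[0]-60,c[1]-45
a=s["frame"][y:y+90,x:x+120]; cv2.imwrite("pics/push.png",cv2.resize(a,None,fx=6,fy=6,interpolation=cv2.INTER_CUBIC))
print(x,y,"top centre px at z .092/.106",(proj(s,[[.576,-.19,.094],[.576,-.19,.106]])-[x,y])*6)
```

```text
[ 0.58393486 -0.18969111  0.14395765] [  3.96409912   3.08283148 -13.03830356]
132 183 top centre px at z .092/.106 [[369.02883963 288.21532752]
 [362.29464731 255.69694849]]
```

View pics/push.png

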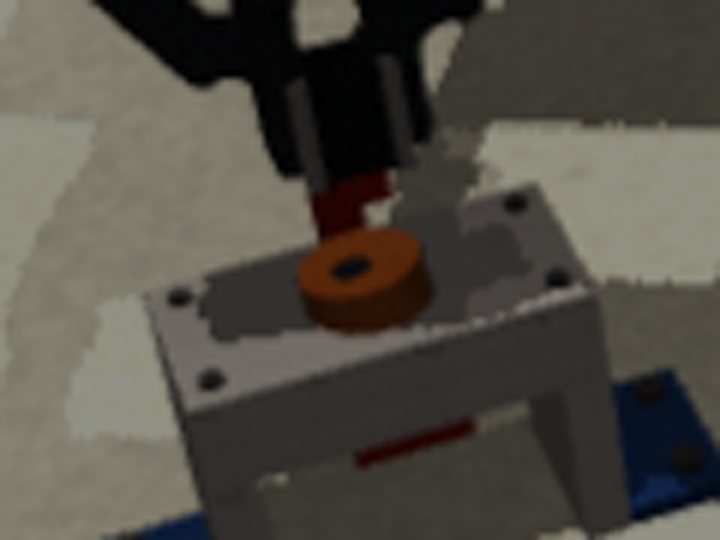

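The block stands about 13 mm up, with its top at crop (365,260) and its rim well above the stand's face. Drawing the pin down and backing out.

jog_arm:
  motion:
    - [[0, 0, 0.1, 0, 0, 0, 1], [0, 0, 0.3, 0, 0, 0, 1], [0, 0, 0.5, 0, 0, 0, 1], [0, 0, 0.5, 0, 0, 0, 1], [0, 0, 0.5, 0, 0, 0, 1], [0, 0, 0.6, 0, 0, 0, 1], [0, 0, 0.6, 0, 0, 0, 1], [0, 0, 0, 0, 0, 0, 1]]

```text
time: 14.1
tool_pos: [0.5834, -0.1896, 0.1118]
tcp_rot: [[0.997, 0.071, -0.001], [0.071, -0.997, 0.001], [-0.001, -0.001, -1.0]]
wrist_force: [-0.5, 0.5, -2.1]
finger_gap: 0.0168
grip_force: 99.7
```

jog_arm:
  motion:
    - [[-1, 0, 0, 0, 0, 0, 1], [-2, 0, 0, 0, 0, 0, 1], [-2.5, 0, 0, 0, 0, 0, 1], [-2.5, 0, 0, 0, 0, 0, 1], [-2.5, 0, 0, 0, 0, 0, 1], [-2, 0, 0, 0, 0, 0, 1], [-1, 0, 0, 0, 0, 0, 1], [0, 0, 0.5, 0, 0, 0, 1], [0, 0, 0.3, 0, 0, 0, 1], [0, 0, 0, 0, 0, 0, 1]]

```text
time: 15.1
tool_pos: [0.4498, -0.1993, 0.1043]
tcp_rot: [[0.997, 0.071, 0.0], [0.071, -0.997, 0.0], [0.0, -0.0, -1.0]]
wrist_force: [-0.2, 0.2, -3.0]
finger_gap: 0.0168
grip_force: 99.8
```

```bash
python3 go.py .4465 -.2 .1005 4
```

```text
shift cm [-0.34  0.04  0.38] turn z 0.0013 tilt [0.     0.0001] t 15.1 pos [ 0.4498 -0.1993  0.1043] F [-0.23  0.23 -3.03] gap 0.016792359204905002
```

jog_arm:
  motion:
    - [[0, 0, 0.2, 0, 0, 0, 1], [0, 0, 0.1, 0, 0, 0, 1], [0, 0, 0.05, 0, 0, 0, 1], [0, 0, 0, 0, 0, 0, 1]]

```text
time: 15.5
tool_pos: [0.4492, -0.1993, 0.1012]
tcp_rot: [[0.997, 0.071, -0.0], [0.071, -0.997, 0.0], [-0.0, -0.0, -1.0]]
wrist_force: [-0.8, -0.3, -2.2]
finger_gap: 0.0167
grip_force: 99.8
```

jog_arm:
  motion:
    - [[0, 0, 0.05, 0, 0, 0, 1], [0, 0, 0, 0, 0, 0, 1]]

```text
time: 15.7
tool_pos: [0.4491, -0.1993, 0.1008]
tcp_rot: [[0.997, 0.071, -0.0], [0.071, -0.997, 0.0], [-0.0, -0.0, -1.0]]
wrist_force: [-0.1, -0.7, -3.3]
finger_gap: 0.0165
grip_force: 99.8
```

jog_arm:
  motion:
    - [[0, 0, 0.05, 0, 0, 0, 1], [0, 0, 0, 0, 0, 0, 1]]

```text
time: 15.9
tool_pos: [0.4493, -0.1994, 0.1005]
tcp_rot: [[0.997, 0.071, 0.0], [0.071, -0.997, -0.0], [0.0, 0.0, -1.0]]
wrist_force: [0.2, -0.5, 1.3]
finger_gap: 0.0165
grip_force: 100.5
```

jog_arm:
  motion:
    - [[0, 0, 0.03, 0, 0, 0, 1], [0, 0, 0, 0, 0, 0, 1]]

```text
time: 16.1
tool_pos: [0.4494, -0.1995, 0.1005]
tcp_rot: [[0.997, 0.071, 0.001], [0.071, -0.997, -0.0], [0.001, 0.0, -1.0]]
wrist_force: [-1.4, 0.1, 10.7]
finger_gap: 0.0173
grip_force: 101.9
```

Seated on the bench. Back off the pressure a little, then open and rise.

jog_arm:
  motion:
    - [[0, 0, -0.03, 0, 0, 0, 1], [0, 0, 0, 0, 0, 0, 0.6], [0, 0, 0, 0, 0, 0, 0.2], [0, 0, 0, 0, 0, 0, -0.3], [0, 0, 0, 0, 0, 0, -1], [0, 0, 0, 0, 0, 0, -1], [0, 0, 0, 0, 0, 0, -1], [0, 0, 0, 0, 0, 0, -1]]

```text
time: 16.9
tool_pos: [0.4491, -0.1993, 0.1003]
tcp_rot: [[0.997, 0.071, -0.0], [0.071, -0.997, 0.0], [-0.0, -0.0, -1.0]]
wrist_force: [0.4, -0.6, 0.3]
finger_gap: 0.0852
grip_force: 0.0
```

jog_arm:
  motion:
    - [[0, 0, -1, 0, 0, 0, -1], [0, 0, -2, 0, 0, 0, -1], [0, 0, -3, 0, 0, 0, -1], [0, 0, -3, 0, 0, 0, -1], [0, 0, -2, 0, 0, 0, -1], [0, 0, 0, 0, 0, 0, -1]]

```text
time: 17.5
tool_pos: [0.4503, -0.2, 0.2135]
tcp_rot: [[0.997, 0.071, 0.004], [0.071, -0.997, -0.003], [0.004, 0.003, -1.0]]
wrist_force: [0.3, -0.2, -0.4]
finger_gap: 0.0854
grip_force: 0.0
```

```bash
python3 - <<'E'
from fit import *
S={n:snapshot(n) for n in("scene","top")}
for n,s in S.items():
    c=proj(s,[.576,-.19,.1])[0]
    for r in finder.regions_of(s,"puck"):
        ys,xs=np.nonzero(r["pixels"]); print(n,round(r["score"],2),r["extent"],ray(s,(xs.mean(),ys.mean()),.1).round(4))
M["puck"]=[cyl(18,0,24)+[0,0,.0815]]; M["puck2"]=[cyl(18,13,24)+[0,0,.0815]]
s=S["scene"]; c=proj(s,[.52,-.19,.07])[0].astype(int); x,y=c[0]-80,c[1]-50; k=5
a=cv2.resize(s["frame"][y:y+115,x:x+155],None,fx=k,fy=k,interpolation=cv2.INTER_CUBIC)
for n,p in (("puck2",[.576,-.1903,0]),("ejector",[.4494,-.1995,np.radians(4)])):
    cs,_=cv2.findContours((sil(s,n,p)>.5).astype(np.uint8),cv2.RETR_LIST,cv2.CHAIN_APPROX_NONE)
    for q in cs: cv2.polylines(a,[((q-[x,y]+.5)*k).astype(np.int32)],True,(0,255,0),1)
cv2.imwrite("pics/rel.png",a)
E
python3 go.py .576 -.1905 .2 4
```

```text
scene 0.73 [183.2, 218.8, 20.2, 18.2] [ 0.5786 -0.1908  0.1   ]
scene 0.63 [221.6, 280.1, 22.2, 27.7] [ 0.7516 -0.1662  0.1   ]
top 0.85 [442.8, 274.1, 24.9, 22.8] [ 0.5759 -0.191   0.1   ]
top 0.81 [411.0, 224.4, 20.3, 20.3] [ 0.6596 -0.1425  0.1   ]
shift cm [12.76  0.05  0.97] turn z 0.001 tilt [-0.001   0.0006] t 17.7 pos [ 0.4487 -0.1991  0.2098] F [ 0.54 -0.16 -0.24] gap 0.08565385866316651
```

View pics/rel.png

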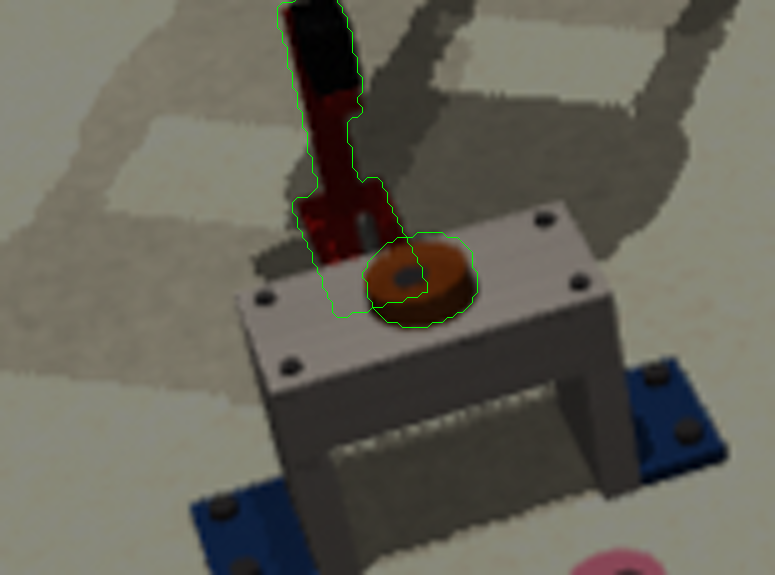

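The tool stands upright and released, matching its overlay. The block stands in the mouth, top centre at crop (418,268). Moving above the block.

jog_arm:
  motion:
    - [[1.5, 0, 0, 0, 0, 0, -1], [3, 0, 0, 0, 0, 0, -1], [3, 0, 0, 0, 0, 0, -1], [3, 0, 0, 0, 0, 0, -1], [1.5, 0, 0.5, 0, 0, 0, -1], [0.75, 0.05, 1.5, 0, 0, 0, -1], [0, 0, 2.5, 0, 0, 0, -1], [0, 0, 2.5, 0, 0, 0, -1], [0, 0, 1.5, 0, 0, 0, -1], [0, 0, 0, 0, 0, 0, -1]]

```text
time: 18.7
tool_pos: [0.5736, -0.1901, 0.122]
tcp_rot: [[0.998, 0.07, -0.006], [0.07, -0.998, 0.002], [-0.005, -0.003, -1.0]]
wrist_force: [-0.2, 0.2, 0.8]
finger_gap: 0.0854
grip_force: 0.0
```

```bash
python3 go.py .576 -.1905 .0965 4
```

```text
shift cm [0.25 0.06 2.55] turn z 0.0007 tilt [-0.0055  0.0023] t 18.7 pos [ 0.5736 -0.1901  0.122 ] F [-0.18  0.17  0.76] gap 0.08535555394307287
```

jog_arm:
  motion:
    - [[0, 0, 0.7, 0, 0, 0, -1], [0, 0, 0.5, 0, 0, 0, -1], [0, 0, 0.3, 0, 0, 0, -1], [0, 0, 0, 0, 0, 0, -1], [0, 0, 0, 0, 0, 0, -1]]

```text
time: 19.2
tool_pos: [0.5765, -0.1908, 0.1106]
tcp_rot: [[0.997, 0.071, 0.0], [0.071, -0.997, -0.0], [0.0, 0.0, -1.0]]
wrist_force: [0.1, -0.3, -0.0]
finger_gap: 0.0853
grip_force: 0.0
```

```bash
python3 go.py .576 -.1905 .0965 4
```

```text
shift cm [-0.04 -0.04  1.41] turn z 0.001 tilt [ 0.0004 -0.0002] t 19.2 pos [ 0.5765 -0.1908  0.1106] F [ 0.08 -0.3  -0.02] gap 0.08530397217584189
```

jog_arm:
  motion:
    - [[0, 0, 0.6, 0, 0, 0, -0.6], [0, 0, 0.5, 0, 0, 0, -0.4], [0, 0, 0.3, 0, 0, 0, -0.2], [0, 0, 0, 0, 0, 0, -0.1], [0, 0, 0, 0, 0, 0, -0.1]]
  newtons: 40

```text
time: 19.7
tool_pos: [0.5763, -0.1908, 0.0962]
tcp_rot: [[0.997, 0.071, -0.0], [0.071, -0.997, 0.0], [-0.0, -0.0, -1.0]]
wrist_force: [0.7, 0.1, -0.5]
finger_gap: 0.047
grip_force: 0.0
```

jog_arm:
  motion:
    - [[0, 0, 0, 0, 0, 0, 0.1], [0, 0, 0, 0, 0, 0, 0.3], [0, 0, 0, 0, 0, 0, 0.6], [0, 0, 0, 0, 0, 0, 1], [0, 0, 0, 0, 0, 0, 1], [0, 0, 0, 0, 0, 0, 1]]

```text
time: 20.3
tool_pos: [0.577, -0.1918, 0.0969]
tcp_rot: [[0.997, 0.071, 0.002], [0.071, -0.997, -0.002], [0.002, 0.002, -1.0]]
wrist_force: [1.4, -6.1, 0.7]
finger_gap: 0.0331
grip_force: 39.5
```

Gripped, with a small sideways load. Ease 1 mm sideways and lift slowly.

jog_arm:
  motion:
    - [[0, 0.08, 0, 0, 0, 0, 1], [0, 0, -0.1, 0, 0, 0, 1], [0, 0, -0.1, 0, 0, 0, 1], [0, 0, -0.1, 0, 0, 0, 1], [0, 0, -0.1, 0, 0, 0, 1], [0, 0, -0.1, 0, 0, 0, 1]]
  newtons: 60

```text
time: 20.9
tool_pos: [0.5763, -0.192, 0.1007]
tcp_rot: [[0.997, 0.071, -0.0], [0.071, -0.997, -0.0], [-0.001, 0.0, -1.0]]
wrist_force: [2.7, -6.3, -14.2]
finger_gap: 0.0321
grip_force: 60.6
```

jog_arm:
  motion:
    - [[0, 0, -0.15, 0, 0, 0, 1], [0, 0, -0.15, 0, 0, 0, 1], [0, 0, -0.15, 0, 0, 0, 1], [0, 0, -0.2, 0, 0, 0, 1], [0, 0, -0.3, 0, 0, 0, 1], [0, 0, -0.5, 0, 0, 0, 1], [0, 0, -1, 0, 0, 0, 1], [0, 0, -1.5, 0, 0, 0, 1], [0, 0, -1, 0, 0, 0, 1]]

```text
time: 21.8
tool_pos: [0.5766, -0.1915, 0.1523]
tcp_rot: [[0.997, 0.071, 0.001], [0.071, -0.997, -0.0], [0.001, 0.0, -1.0]]
wrist_force: [0.7, 0.2, -0.4]
finger_gap: 0.0322
grip_force: 62.2
```

```bash
python3 go.py .6699 -.0085 .15 4
python3 - <<'E'
from h import *
s=snapshot("scene"); w=snapshot("wrist"); o=manip.get_obs()
c=proj(s,o["tool_pos"])[0].astype(int); x,y=c[0]-40,c[1]-40
a=cv2.resize(s["frame"][y:y+96,x:x+80],None,fx=5,fy=5,interpolation=cv2.INTER_CUBIC)
cv2.imwrite("pics/lift.png",np.hstack([a,cv2.resize(w["frame"],(400,300))[:,:].copy() if 0 else cv2.copyMakeBorder(cv2.resize(w["frame"],(400,300)),0,180,0,0,0)]))
E
```

```text
shift cm [ 10.6  -17.59   0.24] turn z 0.0011 tilt [ 0.0008 -0.0002] t 21.8 pos [ 0.5766 -0.1915  0.1523] F [ 0.75  0.21 -0.38] gap 0.03223326334155608
```

View pics/lift.png

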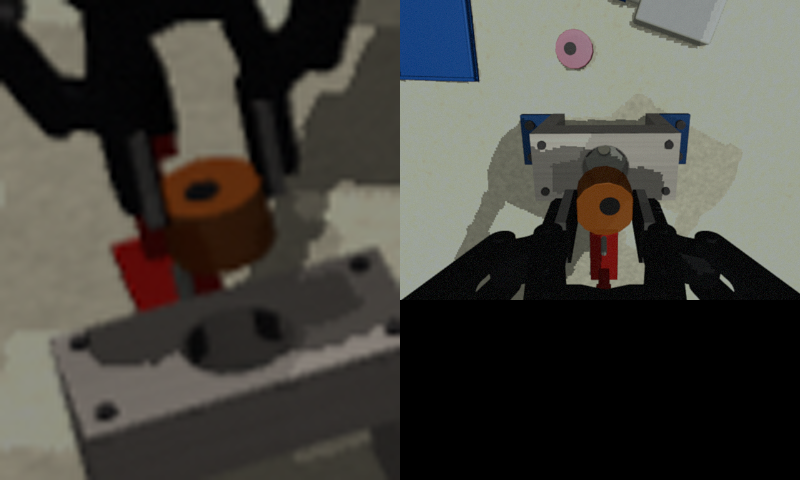

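The block is out and held level. Carry it over the tray.

jog_arm:
  motion:
    - [[0.8, -1.3, 0, 0, 0, 0, 1], [1.6, -2.7, 0, 0, 0, 0, 1], [2, -3.3, 0, 0, 0, 0, 1], [2, -3.3, 0, 0, 0, 0, 1], [2, -3.3, 0, 0, 0, 0, 1], [1.5, -2.5, 0, 0, 0, 0, 1], [0.7, -1.2, 0, 0, 0, 0, 1], [0, 0, 0, 0, 0, 0, 1], [0, 0, 0, 0, 0, 0, 1]]

```text
time: 22.8
tool_pos: [0.6692, -0.0087, 0.1503]
tcp_rot: [[0.997, 0.071, -0.001], [0.071, -0.997, -0.0], [-0.001, 0.0, -1.0]]
wrist_force: [-0.4, -0.4, 0.1]
finger_gap: 0.0318
grip_force: 62.2
```

jog_arm:
  motion:
    - [[0, 0, 1, 0, 0, 0, 1], [0, 0, 2.5, 0, 0, 0, 1], [0, 0, 3, 0, 0, 0, 1], [0, 0, 2.5, 0, 0, 0, 1], [0, 0, 1.5, 0, 0, 0, 1], [0, 0, 1, 0, 0, 0, 1], [0, 0, 0.5, 0, 0, 0, 1], [0, 0, 0, 0, 0, 0, 1], [0, 0, 0, 0, 0, 0, 1]]

```text
time: 23.7
tool_pos: [0.6702, -0.0087, 0.0316]
tcp_rot: [[0.997, 0.071, 0.001], [0.071, -0.997, -0.0], [0.001, 0.0, -1.0]]
wrist_force: [0.3, 0.6, 0.3]
finger_gap: 0.0319
grip_force: 62.2
```

```bash
python3 go.py .6699 -.0085 .0205 4
```

```text
shift cm [-0.03 -0.02  1.11] turn z 0.001 tilt [ 0.0013 -0.0001] t 23.7 pos [ 0.6702 -0.0087  0.0316] F [0.31 0.57 0.28] gap 0.03189085617771634
```

jog_arm:
  motion:
    - [[0, 0, 0.3, 0, 0, 0, 1], [0, 0, 0.3, 0, 0, 0, 1], [0, 0, 0.1, 0, 0, 0, 1], [0, 0, 0.1, 0, 0, 0, 1], [0, 0, 0, 0, 0, 0, 1], [0, 0, 0, 0, 0, 0, 1]]

```text
time: 24.3
tool_pos: [0.67, -0.0085, 0.0231]
tcp_rot: [[0.997, 0.071, 0.001], [0.071, -0.997, 0.0], [0.001, 0.0, -1.0]]
wrist_force: [0.1, 1.0, 4.7]
finger_gap: 0.0322
grip_force: 63.0
```

jog_arm:
  motion:
    - [[0, 0, 0.1, 0, 0, 0, 1], [0, 0, 0, 0, 0, 0, 1], [0, 0, 0, 0, 0, 0, 1]]

```text
time: 24.6
tool_pos: [0.6704, -0.0084, 0.0228]
tcp_rot: [[0.997, 0.071, 0.002], [0.071, -0.997, 0.0], [0.002, 0.0, -1.0]]
wrist_force: [-1.7, 2.4, 14.0]
finger_gap: 0.0321
grip_force: 64.2
```

jog_arm:
  motion:
    - [[0, 0, 0.05, 0, 0, 0, 1], [0, 0, 0, 0, 0, 0, 1], [0, 0, 0, 0, 0, 0, 1]]

```text
time: 24.9
tool_pos: [0.6706, -0.0084, 0.0227]
tcp_rot: [[0.997, 0.071, 0.002], [0.071, -0.997, 0.0], [0.002, 0.0, -1.0]]
wrist_force: [-1.9, 2.1, 18.1]
finger_gap: 0.0321
grip_force: 64.9
```

jog_arm:
  motion:
    - [[0, 0, 0.05, 0, 0, 0, 1], [0, 0, 0, 0, 0, 0, 1], [0, 0, 0, 0, 0, 0, 1]]

```text
time: 25.2
tool_pos: [0.6707, -0.0083, 0.0226]
tcp_rot: [[0.997, 0.071, 0.003], [0.071, -0.997, 0.0], [0.003, 0.0, -1.0]]
wrist_force: [-2.3, 2.5, 24.0]
finger_gap: 0.0321
grip_force: 65.6
```

The block is on the tray floor, pressed a little too far. Relieve it, release gently and rise.

jog_arm:
  motion:
    - [[0, 0, -0.1, 0, 0, 0, 1], [0, 0, -0.08, 0, 0, 0, 1], [0, 0, 0, 0, 0, 0, 0.2], [0, 0, 0, 0, 0, 0, 0], [0, 0, 0, 0, 0, 0, -0.2], [0, 0, 0, 0, 0, 0, -0.5], [0, 0, 0, 0, 0, 0, -1], [0, 0, 0, 0, 0, 0, -1], [0, 0, 0, 0, 0, 0, -1]]
  newtons: 20

```text
time: 26.1
tool_pos: [0.6697, -0.0085, 0.0225]
tcp_rot: [[0.997, 0.071, -0.0], [0.071, -0.997, 0.0], [-0.0, -0.0, -1.0]]
wrist_force: [0.1, -1.3, 0.3]
finger_gap: 0.0853
grip_force: 0.0
```

jog_arm:
  motion:
    - [[0, 0, -1, 0, 0, 0, -1], [0, 0, -2, 0, 0, 0, -1], [0, 0, -3, 0, 0, 0, -1], [0, 0, -3, 0, 0, 0, -1], [0, 0, -3, 0, 0, 0, -1], [-2, 0, -2, 0, 0, 0, -1], [-2, 0, -1, 0, 0, 0, -1], [0, 0, 0, 0, 0, 0, -1]]

```text
time: 26.9
tool_pos: [0.6285, -0.0114, 0.1751]
tcp_rot: [[0.997, 0.071, 0.002], [0.071, -0.997, -0.0], [0.002, 0.0, -1.0]]
wrist_force: [0.2, -0.7, 0.3]
finger_gap: 0.0856
grip_force: 0.0
```

Run:
```python
from fit import *
s=snapshot("scene"); x,y,w,h,k=150,150,230,160,3.4
a=cv2.resize(s["frame"][y:y+h,x:x+w],None,fx=k,fy=k,interpolation=cv2.INTER_CUBIC)
M["puck"]=[cyl(18,4,28)]
for n,p in (("puck",[.6704,-.0084,0]),("tray",[.6699,-.0085,.04]),("ejector",[.4494,-.1995,np.radians(4)])):
    cs,_=cv2.findContours((sil(s,n,p)>.5).astype(np.uint8),cv2.RETR_LIST,cv2.CHAIN_APPROX_NONE)
    for q in cs: cv2.polylines(a,[((q-[x,y]+.5)*k).astype(np.int32)],True,(0,255,0),1)
cv2.imwrite("pics/end.png",a)
```

```text
(no output)
```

View pics/end.png

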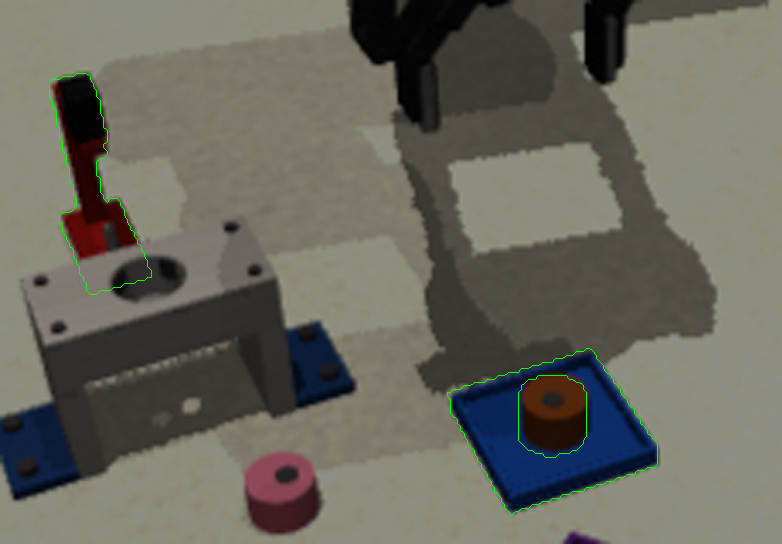

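The block stands upright in the middle of the blue tray at (553,412). The tray has not moved, and the tool stands upright behind the stand. Handing in.

```bash
python3 -c "
from cell import job_done
print(job_done())"
```

```text
the job is handed in; nothing more can be done
None
```

I handed the job in at about 27 s: the block was knocked out at about 10–13 N and stands upright in the blue tray, and the tool stands released and upright about 13 cm from the pocket; no verdict was shown.

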